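# Put the inspection tools back on their own outlines

## Robot

A 6-joint arm with a two-finger parallel gripper is mounted at the origin on the work surface; the furniture and walls round the work are solid. World frame = base frame: x ahead of the robot, y to its left, z up, the work surface at z = 0. Lengths are in mm, angles in rad, forces in N, time in s.
With the tool pointing down it reaches from about 400 to 925 mm from the base axis. Payload 12.5 kg.
Tool frame: the origin (TCP) lies on the centre line of the jaws, within the pads' length; the fingertips stand 17 mm ahead of it and the grasp point (between the pads) lies 2 mm behind it; z points along the fingers, y is the line along which they close (so a half turn about z gives the same grasp; the last joint's range is limited). The gripper opens to 95 mm and grips with 3 to 60 N. Pads are 20 mm wide; open, the fingers measure 119 mm over their backs; the gripper's body (75 mm by 180 mm) begins 59 mm behind the grasp point.
Start: joints at [0.573, 0.491, 1.559, -0, 1.092, -0.106], TCP at [486.375, 392.536, 231.661] pointing down, gripper open.
Joint ranges: [-3.1, 3.1], [-0.84, 2.19], [0.05, 2.79], [-1.13, 4.28], [0.06, 2.93], [-2.69, 2.69]. Speed limits (rad/s): [2.22, 2.22, 2.79, 3.14, 3.14, 3.14].

## Interface

Orientations are given as [roll, pitch, yaw] about the fixed x, y, z axes, in that order (R = Rz(yaw) Ry(pitch) Rx(roll)).
In Python, from cell import env gives the robot as it stands.
- The arm moves only by the tool drive_tool, never from a script. Its argument "deltas" is text: rows parted by semicolons, each of 4 numbers parted by spaces: the shift along the world's x, y, z normalised to -1 to 1, where 1 is 100 mm, then the turn about the world's z normalised to -1 to 1, where 1 is 180 degrees. A call has 1 to 10 rows; each row shifts and turns the commanded pose from where the row before left it; what a row does not reach is not made up. A row lasts 1/12 s, in which the tool goes at most 41.7 mm and 7.16 degrees, less where a joint would pass 70% of its speed; a pose out of reach is approached as far as the arm can. A call with a number of a shift or a turn outside -1 to 1 is refused whole. A call with a gripper value outside its range is refused whole. "gripper" is the closure, from 0 (fully open) to 1 (shut), set as the call begins (left out, the last holds). The fingers move at their own pace and stop on an object; the grip force is fixed at half the most. Time passes only in rows, so rows that do not move let the fingers close. It gives the time, the measured TCP pose, the force, the opening and the grip force at its end, in the units of the state.
- env.state(): the state, without advancing time (a new reading comes with each control period).
- env.read_camera(name): name is "scene" or "top" or "wrist"; returns (picture, depth): 400x640x3 uint8, red, green, blue; 400x640 float32, mm along the optical axis (not along the pixel's ray), 0 where there is no reading.
- env.camera_params(name): a dict with "mtx" (3x3 intrinsics, pixels), "camera_from_world" (4x4, takes a point from world to camera coordinates); the wrist camera has in their place "mount" (4x4, takes a point from camera to tool coordinates, whose origin is the TCP and whose axes are the flange's). Camera axes: x right, y down, z forward; pixel columns grow to the right and rows downward; lengths in mm; the calibration is good to about 2 mm. The wrist camera is an equidistant fisheye: a pixel r from the principal point sees the ray r / f radians off the axis. A picture is of the moment at which its call begins: read the wrist's pose just before it. camera_params takes no time and is no camera call.
- env.job_done(): hands the job in; it is judged then, once.
The state is a dict: "t": time; "joints": joint angles; "qvel": joint speeds; "tau": joint torques, N m; "eef_pos": TCP position; "tcp_rot": TCP orientation; "ft_force": force on the tool from outside, world axes, zero at the start; "moment": the same for the moment, N m; "opening": opening from 0.0 (shut) to 1.0 (fully open); "grip_force": force on a finger pad.
Only numpy, scipy, OpenCV 4.12 (cv2) and the standard library are available. Lean on these libraries where they do the work, as an engineer would, in place of code of your own. Each camera call takes 0.05 s, during which the arm holds its last target. There are 200 camera calls.

## Task

Three inspection tools (a plug gauge, a ring gauge and a tally counter) have been put back on each other's tiles. Change them round so that each lies centred on the tile whose dark outline has its shape, with the plug gauge and the tally counter lined up with their outlines (either way round) and the counter upright; the blank tile is free for putting a tool aside on the way. Leave the hex key and the screwdriver where they are.

Things in the scene. Friction and masses are not known exactly. Their poses are not given: they have to be found in the camera images.
- plug_gauge: Double-ended thread plug gauge lying flat: a light hexagonal bar grip 19 mm across and 16 mm high, with a thinner steel thread at each end, 98 mm long overall. Mass about 80 g. Origin: centre of its underside. y axis along its length, x across it, z up. The hexagonal grip reaches from y = -28 to +36 mm; take it there, across x.
- ring_gauge: Thread ring gauge: a plain grey steel disc with a hole, 45 mm in diameter and 14 mm high, lying flat. Mass about 120 g. Origin: centre of its underside, z up. Take it across its rim, at any yaw.
- tally_counter: Hand tally counter: a black box, 45 mm (x) by 60 mm (y) and 34 mm high, with a fixed round key of 18 mm diameter on its top (centre at y = -14 mm) that reaches 41 mm. Mass about 90 g. Origin: centre of its underside, z up. Take it across x, by its 45 mm width.
- tile_ring: Fixed flat aluminium tile, 66 x 116 x 6 mm, small screw heads in its corners (smooth to the touch). Origin: centre of its underside, on the worktop; top 6 mm above. x along the 66 mm side, y along the 116 mm side, z up. In its middle a dark printed disc, 54 mm in diameter: the place of the ring gauge.
- tile_plug: Fixed flat aluminium tile, 66 x 116 x 6 mm, small screw heads in its corners (smooth to the touch). Origin: centre of its underside, on the worktop; top 6 mm above. x along the 66 mm side, y along the 116 mm side, z up. In its middle a dark printed bar, 28 mm (x) by 106 mm (y): the place of the plug gauge, which lies along y.
- tile_tally: Fixed flat aluminium tile, 66 x 116 x 6 mm, small screw heads in its corners (smooth to the touch). Origin: centre of its underside, on the worktop; top 6 mm above. x along the 66 mm side, y along the 116 mm side, z up. In its middle a dark printed rectangle, 51 mm (x) by 66 mm (y): the place of the tally counter, its 60 mm side along y.
- tile_blank: Fixed flat aluminium tile, 66 x 116 x 6 mm, small screw heads in its corners (smooth to the touch). Origin: centre of its underside, on the worktop; top 6 mm above. x along the 66 mm side, y along the 116 mm side, z up. It has no print: the free spot, empty at the start. Keep the elbow left: right of the robot (from y = -0.08 m) stands a test machine, 0.5 to 0.7 m high.
- hex_key: Small dark L-shaped hexagon key lying flat on the worktop, 33 x 88 mm and 6 mm high. Origin: centre of its extents, at its underside. Not to be moved.
- screwdriver: Screwdriver with a yellow handle lying on the worktop, 204 mm long (y axis), 24 mm thick. Origin: centre of its extents, at its underside. Not to be moved.
Things that resemble listed ones, but are neither listed nor needed, are in the scene too. There is more than one size of the tally_counter; the job needs the larger.

How it is judged (in metres and radians):
At the end, for the whole second after the job is handed in: Each tool lies at rest and released on the tile with its own outline, origin within 12 mm of the tile's centre; plug gauge and counter along the tile's y axis within 0.2 rad, either way round; ring and plug flat, counter upright, within 0.1 rad (horizontal distance between plug_gauge and tile_plug below 0.012 m and z of plug_gauge in the frame of tile_plug between 0.002 and 0.028 m and angle between the y axis of plug_gauge and the y axis of tile_plug, either way round below 0.2 rad and linear speed of each of plug_gauge, ring_gauge, tally_counter below 0.02 m/s and angular speed of each of plug_gauge, ring_gauge, tally_counter below 0.2 rad/s and contact force between each of plug_gauge, ring_gauge, tally_counter and the fingers below 0.1 N and horizontal distance between ring_gauge and tile_ring below 0.012 m and z of ring_gauge in the frame of tile_ring between 0.002 and 0.028 m and angle between the z axis of ring_gauge and the z axis of tile_ring, either way round below 0.1 rad and horizontal distance between tally_counter and tile_tally below 0.012 m and z of tally_counter in the frame of tile_tally between 0.002 and 0.01 m and angle between the y axis of tally_counter and the y axis of tile_tally, either way round below 0.2 rad and angle between tally_counter's own z axis and vertical below 0.1 rad and angle between plug_gauge's own y axis and vertical between 1.47 and 1.67 rad); the robot touches nothing.
It fails at once if the hex key is moved by more than 20 mm (distance of hex_key from where it was at the start of the episode above 0.02 m).
It fails at once if the screwdriver is moved by more than 20 mm (distance of screwdriver from where it was at the start of the episode above 0.02 m).
It also fails if it takes over 96 s, if anything falls off the work surface, if the arm or the gripper's body presses on something with over 40 N, if the wrist force passes 120 N, or if a joint passes its speed limit or range.

## Working session

There is one attempt and no reset: what is moved stays moved. The work goes in short steps, Python scripts to look and compute and a tool call to move; the robot and the scene stay as the last step left them, time stands still between calls to the robot, and variables do not carry over. Pictures are saved under pics/ and viewed, at most 14 in all, crops included, and the job is handed in when it is done.

Besides the shell and the picture viewer there is one more tool, called after "Request:" as a command line: name --argument value ..., lists and objects as JSON in quotes. drive_tool: Moves the arm, as the interface text tells. Its arguments: {"type":"object","properties":{"deltas":{"type":"string"},"gripper":{"type":"number"}},"required":["deltas"]}

```bash
ls; mkdir -p pics; python3 - <<'E'
from cell import env
import cv2,numpy as np
print(env.state())
for n in("top","scene"):
    p,d=env.read_camera(n); cv2.imwrite(f"pics/{n}0.png",p[:,:,::-1]); np.savez(f"pics/{n}0.npz",p=p,d=d)
    print(n,env.camera_params(n))
print(env.camera_params("wrist"))
E
```

```text
pics
{'t': 0.0, 'joints': array([ 5.73394440e-01,  4.91573349e-01,  1.55949782e+00, -2.47269201e-06,
        1.09168121e+00, -1.05613170e-01]), 'qvel': array([-5.85553878e-04,  4.03735039e-04, -8.00526775e-05,  1.22580192e-03,
        1.81689144e-03, -1.07967008e-03]), 'tau': array([ 7.47117447e-04, -6.12648582e+01, -2.58183807e+01,  6.92635495e-02,
        4.81594750e-02, -8.98869348e-05]), 'eef_pos': array([486.15849347, 392.39131417, 231.03651245]), 'tcp_rot': array([-3.14043916e+00, -1.20073763e-04,  2.24980501e+00]), 'ft_force': array([ 0.09852696, -0.41547753,  0.47051851]), 'moment': array([-0.01731862, -0.04499515,  0.01464699]), 'grip_force': 0.0, 'opening': 0.99905268189759}
top {'mtx': array([[361.39292402,   0.        , 314.36890203],
       [  0.        , 361.39292402, 202.82855509],
       [  0.        ,   0.        ,   1.        ]]), 'camera_from_world': array([[ 1.50091425e-02, -9.99824485e-01, -1.12126990e-02,
        -4.13588273e+01],
       [-9.90730920e-01, -1.33566243e-02, -1.35180787e-01,
         5.50516122e+02],
       [ 1.35007297e-01,  1.31377153e-02, -9.907
[... 469 characters left out ...]
50141764e+02],
       [-1.44870818e-01,  4.52873046e-01, -8.79726350e-01,
         1.39909696e+03],
       [ 0.00000000e+00,  0.00000000e+00,  0.00000000e+00,
         1.00000000e+00]])}
{'mtx': array([[309.70691629,   0.        , 321.30607572],
       [  0.        , 309.70691629, 197.09619163],
       [  0.        ,   0.        ,   1.        ]]), 'mount': array([[-5.17986606e-04, -9.54992035e-01, -2.96630992e-01,
         8.40336489e+01],
       [ 9.99998501e-01, -9.84779619e-04,  1.42423035e-03,
         5.57713626e-01],
       [-1.65224480e-03, -2.96629810e-01,  9.54991113e-01,
        -1.52402167e+02],
       [ 0.00000000e+00,  0.00000000e+00,  0.00000000e+00,
         1.00000000e+00]])}
```

View pics/top0.png

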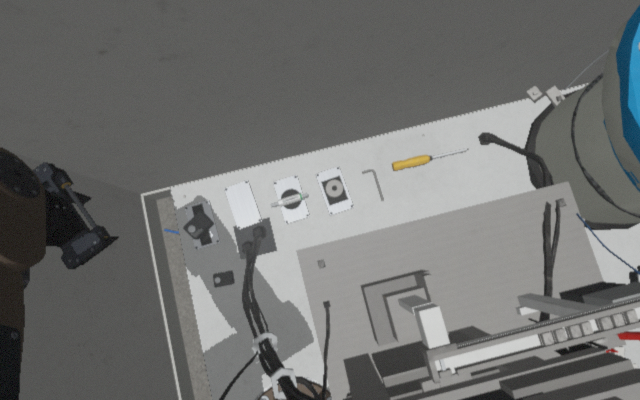

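View pics/scene0.png

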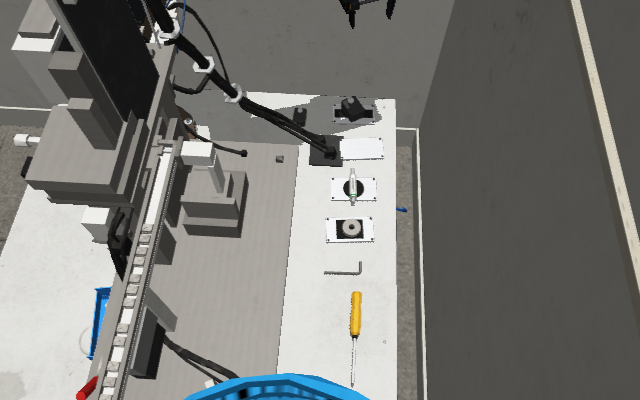

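```bash
cat > h.py <<'E'
import numpy as np,cv2
from cell import env
def ray(cam,u,v):
    c=env.camera_params(cam);T=np.linalg.inv(c["camera_from_world"]);K=c["mtx"]
    d=T[:3,:3]@np.array([(u-K[0,2])/K[0,0],(v-K[1,2])/K[1,1],1]);return T[:3,3],d
def onz(cam,u,v,z):
    o,d=ray(cam,u,v);return o+d*(z-o[2])/d[2]
def cloud(cam,dep):
    c=env.camera_params(cam);T=np.linalg.inv(c["camera_from_world"]);K=c["mtx"]
    v,u=np.mgrid[:400,:640];P=np.stack([(u-K[0,2])/K[0,0]*dep,(v-K[1,2])/K[1,1]*dep,dep],-1)
    return P@T[:3,:3].T+T[:3,3]
E
python3 - <<'E'
from h import *
p=np.load("pics/top0.npz");s=np.load("pics/scene0.npz")
a=cv2.resize(p["p"][150:310,150:400],(800,512),interpolation=cv2.INTER_CUBIC)
cv2.imwrite("pics/topc.png",a[:,:,::-1])
C=cloud("top",p["d"])
for u,v in [(201,225),(243,203),(290,199),(335,188),(222,278),(410,163),(375,183),(253,240),(249,270),(258,310),(270,340),(325,255),(318,265),(360,240),(150,210),(430,330),(340,300),(173,200),(200,360),(144,196)]:
    print((u,v),C[v,u].round())
C2=cloud("scene",s["d"])
print('scene')
for u,v in [(325,150),(290,128),(235,95),(205,65),(168,30),(242,153),(220,175),(200,150),(60,40),(110,150),(170,100)]: print((u,v),C2[v,u].round())
E
```

```text
(201, 225) [492. 246.  40.]
(243, 203) [553. 152.   5.]
(290, 199) [562.  29.  23.]
(335, 188) [594. -86.   8.]
(222, 278) [363. 190.  31.]
(410, 163) [ 658. -276.   27.]
(375, 183) [ 611. -191.   -1.]
(253, 240) [457. 118.  29.]
(249, 270) [385. 117.  71.]
(258, 310) [307.  80. 147.]
(270, 340) [212.  72.  -2.]
(325, 255) [424. -59. 181.]
(318, 265) [403. -45. 181.]
(360, 240) [ 455. -131.  179.]
(150, 210) [ 604.  708. -661.]
(430, 330) [ 326. -200.  412.]
(340, 300) [334. -90. 181.]
(173, 200) [559. 336.  -0.]
(200, 360) [ -53.  474. -749.]
(144, 196) [ 661.  722. -625.]
scene
(325, 150) [465.  99.  30.]
(290, 128) [366. 109.  70.]
(235, 95) [271.  39. 246.]
(205, 65) [244.  -2. 375.]
(168, 30) [244. -74. 533.]
(242, 153) [325. -69. 191.]
(220, 175) [ 355. -201.  323.]
(200, 150) [ 337. -208.  410.]
(60, 40) [ 241. -267.  692.]
(110, 150) [ 292. -329.  562.]
(170, 100) [ 226. -112.  388.]
```

View pics/topc.png

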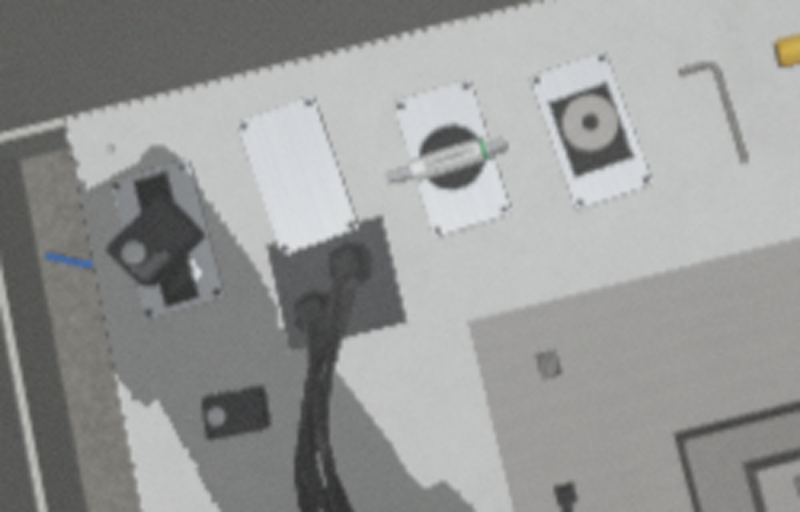

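```bash
python3 - <<'E'
from h import *
def W(pts,z): return np.array([onz("top",150+x/3.2,150+y/3.2,z)[:2] for x,y in pts])
T={"blank":[(243,127),(310,101),(355,225),(286,250)],"ring":[(399,105),(467,86),(507,209),(440,233)],"tally":[(538,80),(603,57),(648,180),(579,203)],"plug":[(117,186),(186,168),(217,292),(149,313)]}
for k,q in T.items():
    w=W(q,6);c=w.mean(0);yd=(w[0]+w[1]-w[2]-w[3]);print(k,c.round(),"y axis deg",np.degrees(np.arctan2(yd[1],yd[0])).round(1),np.linalg.norm(yd)/2, w.round().tolist())
print("plug ends",W([(391,176),(505,146)],14).round())
print("ring",W([(590,122)],20).round())
print("counter top",W([(107,247),(157,200),(203,236),(152,286)],40).round(),"key",W([(133,252)],47).round())
print("slab corner",W([(470,322),(800,237),(510,510)],181).round(), "bracket",W([(268,248),(382,218),(405,322),(288,348)],6).round())
print("hex",W([(680,70),(715,65),(745,160)],3).round())
E
```

```text
blank [548. 151.] y axis deg 21.7 107.68531726967149 [[587.0, 197.0], [609.0, 144.0], [508.0, 103.0], [487.0, 158.0]]
ring [564.  26.] y axis deg 19.0 107.91016247013368 [[606.0, 71.0], [623.0, 16.0], [523.0, -18.0], [503.0, 35.0]]
tally [588. -86.] y axis deg 19.5 106.61728185272203 [[629.0, -42.0], [648.0, -95.0], [548.0, -131.0], [528.0, -76.0]]
plug [495. 254.] y axis deg 17.2 105.10091231357227 [[537.0, 297.0], [552.0, 242.0], [453.0, 212.0], [436.0, 265.0]]
plug ends [[547.  75.]
 [573. -16.]]
ring [[592. -84.]]
counter top [[486. 289.]
 [523. 253.]
 [495. 215.]
 [456. 253.]] key [[482. 266.]]
slab corner [[ 432.   -1.]
 [ 489. -213.]
 [ 315.  -29.]] bracket [[489. 173.]
 [514.  82.]
 [432.  61.]
 [410. 153.]]
hex [[ 639. -158.]
 [ 644. -186.]
 [ 565. -210.]]
```

Request:
drive_tool --deltas "0.055 -0.24 0 -0.038;0.055 -0.24 0 -0.038;0.055 -0.24 0 -0.038;0.055 -0.24 0 -0.038;0.055 -0.24 0 -0.038;0.055 -0.24 0 -0.038;0.055 -0.24 0 -0.038;0.055 -0.24 0 -0.038"

```text
t: 0.77
eef_pos: [530.3, 199.4, 231.4]
tcp_rot: [-3.141, 0.0, 1.289]
ft_force: [0.8, 0.4, 0.2]
opening: 1.001
grip_force: 0.0
```

Request:
drive_tool --deltas "0.055 -0.24 0 -0.038;0.055 -0.24 0 -0.038;0.055 -0.24 0 -0.038;0.055 -0.24 0 -0.038;0.055 -0.24 0 -0.038;0.055 -0.24 0 -0.038;0.055 -0.24 0 -0.038;0.055 -0.24 0 -0.038;0 0 0 0;0 0 0 0"

```text
t: 1.6
eef_pos: [574.3, 7.7, 231.3]
tcp_rot: [-3.141, 0.001, 0.339]
ft_force: [-0.6, 1.0, 1.0]
opening: 1.002
grip_force: 0.0
```

```bash
cat >> h.py <<'E'
from scipy.spatial.transform import Rotation as Ro
def wpose():
    s=env.state();M=env.camera_params("wrist")["mount"];T=np.eye(4)
    T[:3,:3]=Ro.from_euler("xyz",s["tcp_rot"]).as_matrix();T[:3,3]=s["eef_pos"];return T@M
def wz(T,u,v,z):
    K=env.camera_params("wrist")["mtx"];a=np.array([u-K[0,2],v-K[1,2]])/K[0,0];r=np.linalg.norm(a)+1e-9
    d=T[:3,:3]@np.array([*(a/r*np.sin(r)),np.cos(r)]);o=T[:3,3];return o+d*(z-o[2])/d[2]
def shot(name):
    T=wpose();p,d=env.read_camera("wrist");np.savez(f"pics/{name}.npz",p=p,d=d,T=T);cv2.imwrite(f"pics/{name}.png",p[:,:,::-1]);return p,d,T
# top-down orthophoto at height z, 1 px = s mm; col = y decreasing to the right, row = x decreasing downward
def ortho(T,p,z,x0,x1,y0,y1,s=1.0):
    K=env.camera_params("wrist")["mtx"];X,Y=np.meshgrid(np.arange(x1,x0,-s),np.arange(y1,y0,-s),indexing="ij")
    P=np.stack([X,Y,np.full_like(X,z)],-1)-T[:3,3];c=P@T[:3,:3];n=np.linalg.norm(c[...,:2],axis=-1);r=np.arctan2(n,c[...,2])*K[0,0]
    return cv2.remap(p,(K[0,2]+c[...,0]/n*r).astype(np.float32),(K[1,2]+c[...,1]/n*r).astype(np.float32),cv2.INTER_LINEAR)
E
python3 - <<'E'
from h import *
s=env.state();print(s["t"],s["eef_pos"],s["tcp_rot"],s["joints"])
p,d,T=shot("w1")
cv2.imwrite("pics/o1.png",ortho(T,p,6,420,680,-180,340,0.65)[:,:,::-1])
E
```

```text
1.6 [574.34117416   7.66225139 231.27769574] [-3.14125372e+00  6.39472479e-04  3.38897320e-01] [-1.01658136e-01  4.19601163e-01  1.68568291e+00  3.93493578e-05
  1.03703153e+00  1.13022095e+00]
```

View pics/o1.png

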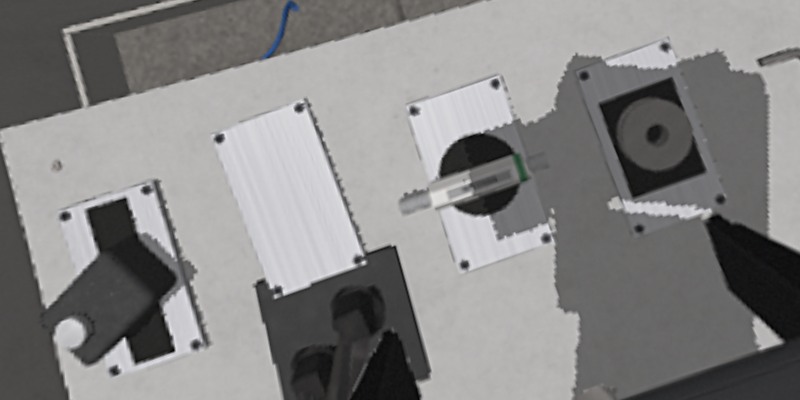

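Request:
drive_tool --deltas "0.06 -0.3 0 0;0.06 -0.3 0 0;0.065 -0.305 -0.2 0;0 0 -0.35 0;0 0 -0.35 0;0 0 -0.3 0;0 0 0 0"

```text
t: 2.23
eef_pos: [590.4, -80.4, 106.6]
tcp_rot: [-3.137, 0.007, 0.342]
ft_force: [-0.9, 0.1, 0.1]
opening: 0.999
grip_force: 0.0
```

```bash
python3 - <<'E'
from h import *
s=env.state();print(s["t"],s["eef_pos"],s["tcp_rot"],s["joints"],s["ft_force"])
p,d,T=shot("w2")
print(T[:3,3])
cv2.imwrite("pics/o2.png",cv2.hconcat([ortho(T,p,20,540,640,-140,-30,0.3),ortho(T,p,6,540,640,-140,-30,0.3)])[:,:,::-1])
E
```

```text
2.2333 [590.35238199 -80.396384   106.562183  ] [-3.1368117   0.00716535  0.34236215] [-2.46184612e-01  6.01140607e-01  1.74783154e+00 -1.74522778e-06
  8.01234417e-01  9.82267913e-01] [-0.86165164  0.13440829  0.0802358 ]
[670.96998886 -52.08688077 258.35716074]
```

View pics/o2.png

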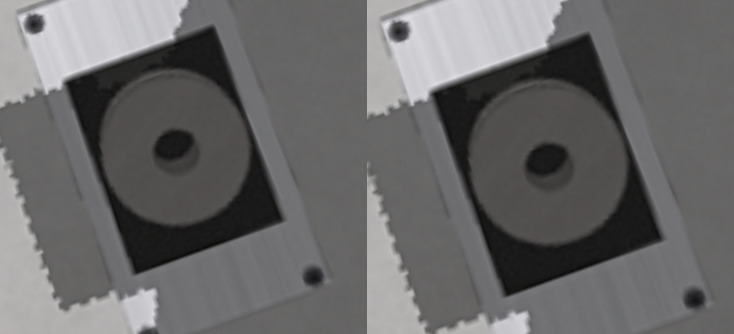

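Request:
drive_tool --deltas "0.025 0 -0.2 0;0 0 -0.25 0;0 0 -0.25 0;0 0 -0.1 0;0 0 0 0;0 0 0 0"

```text
t: 2.78
eef_pos: [596.2, -81.7, 33.2]
tcp_rot: [3.141, -0.001, 0.341]
ft_force: [-0.2, 0.1, 0.6]
opening: 0.994
grip_force: 0.0
```

Request:
drive_tool --deltas "0 -0.01 -0.07 0;0 0 0 0;0 0 0 0;0 0 0 0"

```text
t: 3.12
eef_pos: [595.6, -83.1, 25.3]
tcp_rot: [3.141, -0.001, 0.34]
ft_force: [0.0, -0.4, -0.3]
opening: 0.998
grip_force: 0.0
```

Request:
drive_tool --deltas "0 0 0 0;0 0 0 0;0 0 0 0;0 0 0 0;0 0 0 0;0 0 0 0;0 0 0 0;0 0 0 0" --gripper 1

```text
t: 3.78
eef_pos: [595.4, -83.0, 24.6]
tcp_rot: [3.142, 0.0, 0.34]
ft_force: [-0.1, -0.5, -0.4]
opening: 0.497
grip_force: 0.0
```

Request:
drive_tool --deltas "0 0 0 0;0 0 0 0;0 0 0.1 0;0 0 0.3 0;0 0 0.3 0;0 0 0 0"

```text
t: 4.28
eef_pos: [597.4, -83.4, 100.1]
tcp_rot: [3.137, -0.006, 0.34]
ft_force: [0.3, -0.1, -1.1]
opening: 0.451
grip_force: 30.0
```

Request:
drive_tool --deltas "-0.06 0.33 0 0;-0.06 0.33 0 0;-0.06 0.33 0 0;-0.06 0.33 0 0;-0.06 0.33 0 0;-0.06 0.33 0 0;-0.08 0.37 0 0;0 0 -0.3 0;0 0 -0.25 0;0 0 0 0"

```text
t: 5.12
eef_pos: [549.2, 152.5, 36.3]
tcp_rot: [-3.141, 0.006, 0.341]
ft_force: [-1.4, 1.0, -2.0]
opening: 0.449
grip_force: 30.0
```

Request:
drive_tool --deltas "0 0 -0.1 0;0 0 -0.035 0;0 0 0 0;0 0 0 0;0 0 0 0"

```text
t: 5.53
eef_pos: [551.9, 151.8, 27.0]
tcp_rot: [3.141, -0.001, 0.339]
ft_force: [-0.1, -0.6, -1.5]
opening: 0.452
grip_force: 30.0
```

Request:
drive_tool --deltas "0 0 0 0;0 0 0 0;0 0 0 0;0 0 0 0;0 0 0.2 0;0 0 0.4 0;0 0 0.4 0;0 0 0 0" --gripper 0

```text
t: 6.2
eef_pos: [553.9, 152.6, 132.7]
tcp_rot: [3.14, -0.009, 0.34]
ft_force: [0.9, 0.1, 0.4]
opening: 0.954
grip_force: 0.0
```

Request:
drive_tool --deltas "-0.04 0.06 0.03 0.038;-0.04 0.06 0.03 0.038;-0.04 0.06 0.03 0.038;-0.04 0.06 0.03 0.038;-0.04 0.06 0.03 0.038;-0.04 0.06 0 0.038;-0.04 0.06 0 0.038;-0.04 0.06 0 0.038;-0.04 0.06 0 0.038;-0.04 0.06 0 0.038"

```text
t: 7.03
eef_pos: [511.2, 212.4, 141.1]
tcp_rot: [3.141, -0.0, 1.54]
ft_force: [-0.9, 1.0, -0.1]
opening: 1.002
grip_force: 0.0
```

Request:
drive_tool --deltas "-0.03 0.06 0 0.038;-0.03 0.06 0 0.038;-0.03 0.06 0 0.038;-0.03 0.06 0 0.038;-0.03 0.06 0 0.038;-0.03 0.06 0 0.038;-0.03 0.05 0 0.038;0 0 0 0;0 0 0 0;0 0 0 0"

```text
t: 7.87
eef_pos: [490.5, 252.9, 141.1]
tcp_rot: [3.141, 0.0, 2.365]
ft_force: [-0.9, -0.3, 0.5]
opening: 1.001
grip_force: 0.0
```

```bash
python3 - <<'E'
from h import *
s=env.state();print(s["t"],s["eef_pos"],s["tcp_rot"],s["qvel"].round(3))
p,d,T=shot("w3")
print(T[:3,3])
cv2.imwrite("pics/o3.png",cv2.hconcat([ortho(T,p,40,430,560,190,310,0.32),ortho(T,p,6,430,560,190,310,0.32)])[:,:,::-1])
E
```

```text
7.8667 [490.49721695 252.87591808 141.13289   ] [3.14140865e+00 8.94835788e-05 2.36534388e+00] [-0.004  0.001 -0.001 -0.     0.    -0.01 ]
[430.95278379 312.10226371 293.5270021 ]
```

View pics/o3.png

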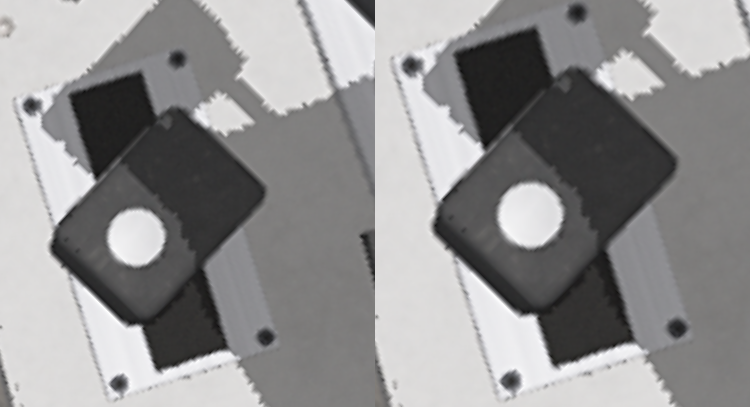

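Request:
drive_tool --deltas "0.02 0.054 -0.2 0.007;0 0 -0.3 0;0 0 -0.3 0;0 0 -0.2 0;0 0 -0.14 0;0 0 0 0;0 0 0 0;0 0 0 0"

```text
t: 8.58
eef_pos: [492.8, 258.4, 27.9]
tcp_rot: [3.141, 0.0, 2.39]
ft_force: [0.1, 0.8, 0.1]
opening: 0.998
grip_force: 0.0
```

Request:
drive_tool --deltas "0 0 0 0;0 0 0 0;0 0 0 0;0 0 0 0;0 0 0 0;0 0 0 0;0 0 0 0;0 0 0 0;0 0 0 0;0 0 0 0" --gripper 1

```text
t: 9.42
eef_pos: [492.4, 258.4, 27.1]
tcp_rot: [-3.142, -0.0, 2.391]
ft_force: [-0.4, -0.8, 0.8]
opening: 0.464
grip_force: 30.0
```

Request:
drive_tool --deltas "0 0 0.1 0;0 0 0.4 0;0 0 0.4 0;0.058 -0.202 0 -0.0384;0.058 -0.202 0 -0.0384;0.058 -0.202 0 -0.0384;0.058 -0.202 0 -0.0384;0.058 -0.202 0 -0.0384;0.058 -0.202 0 -0.0384;0.058 -0.202 0 -0.0384"

```text
t: 10.25
eef_pos: [533.1, 116.0, 117.8]
tcp_rot: [3.141, -0.0, 1.541]
ft_force: [0.0, 0.4, -0.9]
opening: 0.461
grip_force: 30.0
```

Request:
drive_tool --deltas "0.058 -0.202 0 -0.0384;0.058 -0.202 0 -0.0384;0.058 -0.202 0 -0.0384;0.058 -0.202 0 -0.0384;0.058 -0.202 0 -0.0384;0.058 -0.202 0 -0.0384;0.058 -0.202 0 -0.0384;0.058 -0.202 0 -0.0384;0.058 -0.202 0 -0.0384;0.058 -0.202 0 -0.0384"

```text
t: 11.08
eef_pos: [591.1, -86.0, 117.8]
tcp_rot: [3.141, -0.0, 0.334]
ft_force: [-0.1, 0.0, -1.4]
opening: 0.461
grip_force: 30.0
```

Request:
drive_tool --deltas "0 0 -0.2 0;0 0 -0.3 0;0 0 -0.25 0;0 0 0 0;0 0 0 0;0 0 0 0"

```text
t: 11.58
eef_pos: [591.6, -85.0, 43.7]
tcp_rot: [3.141, -0.001, 0.341]
ft_force: [0.7, 0.4, -0.6]
opening: 0.463
grip_force: 30.0
```

Request:
drive_tool --deltas "-0.01 0 -0.1 0;0 0 -0.05 0;0 0 0 0;0 0 0 0;0 0 0 0"

```text
t: 12.0
eef_pos: [590.0, -84.9, 27.3]
tcp_rot: [3.141, 0.0, 0.34]
ft_force: [0.5, -0.0, -1.5]
opening: 0.458
grip_force: 30.0
```

Request:
drive_tool --deltas "0 0 0 0;0 0 0 0;0 0 0 0;0 0 0 0;0 0 0 0;0 0 0 0;0 0 0.2 0;0 0 0.35 0;0 0 0.35 0;0 0 0 0" --gripper 0

```text
t: 12.83
eef_pos: [592.3, -85.5, 123.0]
tcp_rot: [3.137, -0.007, 0.34]
ft_force: [0.7, -0.9, 0.5]
opening: 0.998
grip_force: 0.0
```

Request:
drive_tool --deltas "-0.025 0.09 0.02 0.037;-0.025 0.09 0.02 0.037;-0.025 0.09 0.02 0.037;-0.025 0.09 0 0.037;-0.025 0.09 0 0.037;-0.025 0.09 0 0.037;-0.025 0.09 0 0.037;-0.025 0.09 0 0.037;-0.025 0.09 0 0.037;-0.025 0.09 0 0.037"

```text
t: 13.67
eef_pos: [564.7, 5.5, 122.8]
tcp_rot: [-3.141, -0.0, 1.508]
ft_force: [0.3, -0.2, -0.8]
opening: 0.998
grip_force: 0.0
```

Request:
drive_tool --deltas "-0.02 0.08 0 0.037;-0.02 0.08 0 0.037;-0.02 0.08 0 0.037;0 0 0 0;0 0 0 0;0 0 0 0"

```text
t: 14.17
eef_pos: [559.1, 28.8, 123.1]
tcp_rot: [3.141, 0.0, 1.848]
ft_force: [0.4, 0.4, -0.3]
opening: 1.005
grip_force: 0.0
```

```bash
python3 - <<'E'
from h import *
s=env.state();print(s["t"],s["eef_pos"],s["tcp_rot"],s["qvel"].round(3))
p,d,T=shot("w4")
print(T[:3,3])
o=cv2.vconcat([cv2.hconcat([ortho(T,p,14,500,630,-45,100,0.4),ortho(T,p,6,500,630,-45,100,0.4)]),cv2.hconcat([ortho(T,p,40,530,640,-158,-13,0.4),ortho(T,p,6,530,640,-158,-13,0.4)])])
cv2.imwrite("pics/o4.png",o[:,:,::-1])
E
```

```text
14.1667 [559.10240835  28.75946449 123.05220943] [3.14142785e+00 1.05032274e-04 1.84776348e+00] [-0.007 -0.002 -0.001  0.001  0.001 -0.01 ]
[536.47276431 109.91982788 275.4450388 ]
```

View pics/o4.png

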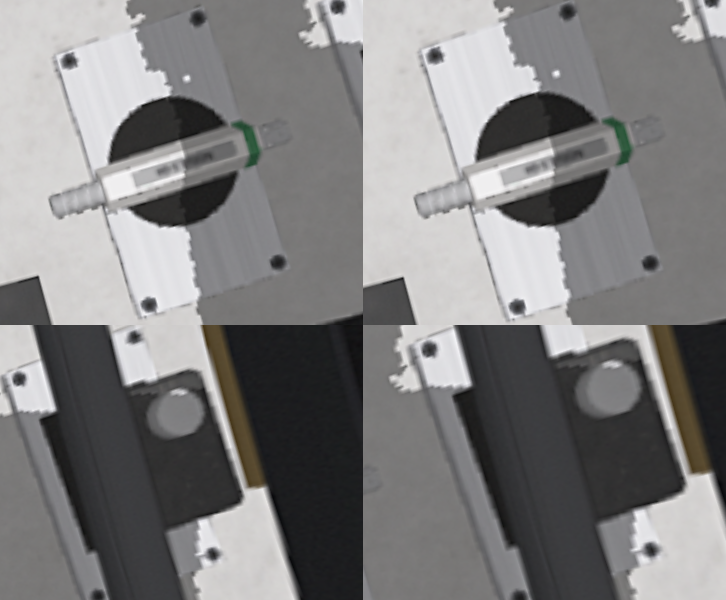

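Request:
drive_tool --deltas "0.037 0.036 -0.2 0.01;0 0 -0.3 0;0 0 -0.3 0;0 0 -0.1 0;0 0 -0.07 0;0 0 0 0;0 0 0 0;0 0 0 0"

```text
t: 14.88
eef_pos: [563.4, 32.5, 27.5]
tcp_rot: [3.14, 0.001, 1.882]
ft_force: [0.7, 0.4, -0.0]
opening: 0.999
grip_force: 0.0
```

Request:
drive_tool --deltas "0 0 0 0;0 0 0 0;0 0 0 0;0 0 0 0;0 0 0 0;0 0 0 0;0 0 0 0;0 0 0 0;0 0 0 0;0 0 0 0" --gripper 1

```text
t: 15.72
eef_pos: [562.6, 32.6, 26.1]
tcp_rot: [3.142, -0.0, 1.883]
ft_force: [-0.1, 0.2, 0.0]
opening: 0.354
grip_force: 0.0
```

Request:
drive_tool --deltas "0 0 0 0;0 0 0 0;0 0 0 0;0 0 0 0;0 0 0 0"

```text
t: 16.13
eef_pos: [562.6, 32.6, 26.2]
tcp_rot: [3.142, -0.0, 1.883]
ft_force: [-0.2, -0.1, -0.3]
opening: 0.177
grip_force: 30.0
```

Request:
drive_tool --deltas "0 0 0.1 0;0 0 0.35 0;0 0 0.35 0;-0.05 0.17 0 -0.0387;-0.05 0.17 0 -0.0387;-0.05 0.17 0 -0.0387;-0.05 0.17 0 -0.0387;-0.05 0.17 0 -0.0387;-0.05 0.17 0 -0.0387;-0.05 0.17 0 -0.0387"

```text
t: 16.97
eef_pos: [527.4, 152.4, 106.9]
tcp_rot: [3.141, -0.0, 1.026]
ft_force: [1.0, 0.2, -1.1]
opening: 0.177
grip_force: 30.0
```

Request:
drive_tool --deltas "-0.05 0.17 0 -0.0387;-0.05 0.17 0 -0.0387;-0.05 0.17 0 -0.0387;-0.05 0.17 0 -0.0387;-0.05 0.17 0 -0.0387;-0.05 0.19 0 -0.0387;0 0 -0.3 0;0 0 -0.3 0;0 0 0 0;0 0 0 0"

```text
t: 17.8
eef_pos: [497.2, 255.5, 46.0]
tcp_rot: [3.141, 0.003, 0.303]
ft_force: [-0.0, -0.3, -0.9]
opening: 0.177
grip_force: 30.0
```

Request:
drive_tool --deltas "0 0 -0.12 0;0 0 -0.07 0;0 0 0 0;0 0 0 0;0 0 0 0"

```text
t: 18.22
eef_pos: [498.1, 255.7, 28.2]
tcp_rot: [3.142, -0.001, 0.302]
ft_force: [-0.7, -0.1, -1.1]
opening: 0.175
grip_force: 30.0
```

Request:
drive_tool --deltas "0 0 0 0;0 0 0 0;0 0 0 0;0 0 0 0;0 0 0 0;0 0 0.2 0;0 0 0.35 0;0 0 0.35 0;0 0 0.3 0;0 0 0 0" --gripper 0

```text
t: 19.05
eef_pos: [499.6, 256.4, 152.6]
tcp_rot: [-3.141, -0.008, 0.302]
ft_force: [0.2, 0.2, 1.6]
opening: 0.822
grip_force: 0.0
```

Request:
drive_tool --deltas "0.13 -0.25 -0.1 0.004;0.13 -0.25 -0.1 0;0.13 -0.25 0 0;0.13 -0.25 0 0;0 0 0 0;0 0 0 0;0 0 0 0;0 0 0 0"

```text
t: 19.72
eef_pos: [549.2, 156.4, 127.0]
tcp_rot: [-3.142, 0.0, 0.316]
ft_force: [0.6, 0.3, -0.3]
opening: 0.996
grip_force: 0.0
```

```bash
python3 - <<'E'
from h import *
s=env.state();print(s["t"],s["eef_pos"],s["tcp_rot"],s["qvel"].round(3))
p,d,T=shot("w5")
print(T[:3,3])
o=cv2.vconcat([cv2.hconcat([ortho(T,p,20,490,610,90,215,0.35),ortho(T,p,14,440,560,195,320,0.35)]),cv2.hconcat([ortho(T,p,6,510,620,-35,90,0.35),ortho(T,p,40,530,640,-148,-23,0.35)])])
cv2.imwrite("pics/o5.png",o[:,:,::-1])
E
```

```text
19.7167 [549.1702053  156.39482863 127.03005592] [-3.14153462e+00  3.70785122e-04  3.15700346e-01] [ 0.007 -0.004 -0.003 -0.002 -0.001 -0.003]
[629.29033722 182.91913789 279.40059   ]
```

View pics/o5.png

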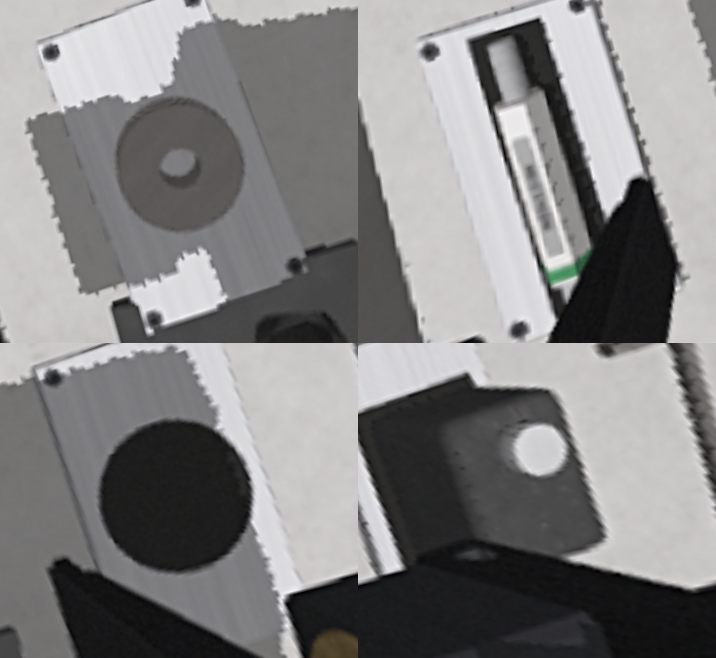

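Request:
drive_tool --deltas "0.037 -0.042 -0.2 0;0 0 -0.3 0;0 0 -0.3 0;0 0 -0.14 0;0 0 -0.08 0;0 0 0 0;0 0 0 0;0 0 0 0"

```text
t: 20.43
eef_pos: [553.8, 151.8, 26.3]
tcp_rot: [3.141, -0.002, 0.315]
ft_force: [-0.7, -0.6, -0.0]
opening: 1.001
grip_force: 0.0
```

Request:
drive_tool --deltas "0 0 0 0;0 0 0 0;0 0 0 0;0 0 0 0;0 0 0 0;0 0 0 0;0 0 0 0;0 0 0 0;0 0 0 0;0 0 0 0" --gripper 1

```text
t: 21.27
eef_pos: [553.4, 151.4, 25.1]
tcp_rot: [3.141, 0.0, 0.315]
ft_force: [0.4, -1.1, 0.5]
opening: 0.453
grip_force: 30.0
```

Request:
drive_tool --deltas "0 0 0.1 0;0 0 0.3 0;0 0 0.3 0;0 0 0 0;0 0 0 0"

```text
t: 21.68
eef_pos: [553.9, 151.6, 97.0]
tcp_rot: [3.141, -0.003, 0.315]
ft_force: [0.5, 0.7, -3.3]
opening: 0.452
grip_force: 30.0
```

Request:
drive_tool --deltas "0.035 -0.31 0 0;0.035 -0.31 0 0;0.035 -0.31 0 0;0.033 -0.303 0 0;0 0 -0.2 0;0 0 -0.3 0;0 0 -0.1 0;0 0 -0.085 0;0 0 0 0;0 0 0 0"

```text
t: 22.52
eef_pos: [567.2, 28.5, 26.7]
tcp_rot: [-3.141, 0.001, 0.316]
ft_force: [0.5, 0.1, -1.1]
opening: 0.445
grip_force: 30.0
```

Request:
drive_tool --deltas "0 0 0 0;0 0 0 0"

```text
t: 22.68
eef_pos: [567.5, 28.4, 27.5]
tcp_rot: [3.141, -0.001, 0.315]
ft_force: [-0.2, -1.0, -2.4]
opening: 0.448
grip_force: 30.0
```

Request:
drive_tool --deltas "0 0 0 0;0 0 0 0;0 0 0 0;0 0 0 0;0 0 0 0;0 0 0 0;0 0 0.2 0;0 0 0.35 0;0 0 0.35 0;0 0 0.35 0" --gripper 0

```text
t: 23.52
eef_pos: [566.8, 28.1, 152.9]
tcp_rot: [-3.141, 0.001, 0.315]
ft_force: [0.6, -0.3, -0.5]
opening: 0.997
grip_force: 0.0
```

Request:
drive_tool --deltas "0 0 0.3 0;0 0 0.3 0;0 0 0.2 0;0 0 0 0;0 0 0 0;0 0 0 0;0 0 0 0"

```text
t: 24.1
eef_pos: [566.7, 28.2, 230.3]
tcp_rot: [-3.141, 0.002, 0.315]
ft_force: [-0.4, -0.5, -0.4]
opening: 0.999
grip_force: 0.0
```

```bash
python3 - <<'E'
from h import *
s=env.state();print(s["t"],s["eef_pos"],s["tcp_rot"],s["qvel"].round(3),s["grip_force"])
p,d,T=shot("w6")
print(T[:3,3])
cv2.imwrite("pics/o6.png",cv2.vconcat([ortho(T,p,6,430,650,-160,320,0.6),cv2.resize(ortho(T,p,40,530,650,-160,-20,.35),(800,229)) if 0 else cv2.copyMakeBorder(cv2.hconcat([ortho(T,p,40,530,610,-150,-20,.4),ortho(T,p,20,530,610,-30,90,.4)]),0,0,0,175,0)])[:,:,::-1])
E
```

```text
24.1 [566.65573623  28.15253312 230.27984459] [-3.14083528e+00  2.18312825e-03  3.14905786e-01] [-0.001  0.004 -0.006 -0.001  0.004  0.001] 0.0
[647.09325407  54.59752254 382.49796228]
```

View pics/o6.png

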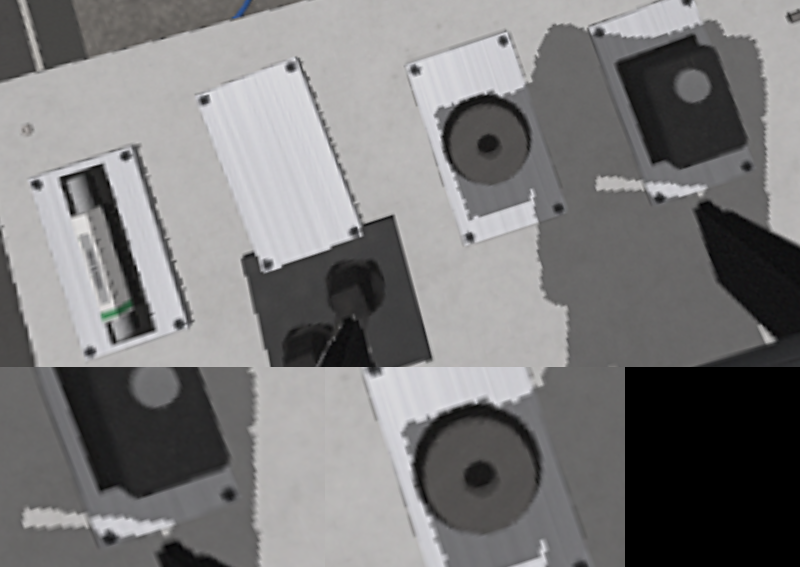

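```bash
python3 -c "
from cell import env
print(env.job_done())"
```

```text
the job is handed in; nothing more can be done
None
```

The job is handed in: the final wrist-camera picture showed the plug gauge, ring gauge and tally counter each on its own tile, within about 3 mm of centre and lined up. The robot was clear of everything, I never went near the hex key or the screwdriver, and it took about 24 s of the 96 s allowed; handing in returned no verdict.

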